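# Post the finished job's tally

### The job

The violin with the green tally is finished: take the green job tally from the bench, lay it flat on the shelf in front of the job box's green-framed slot, and push it end-first right through the slot so that it drops inside the box. Leave the red and blue tallies where they lie.

Things in the scene. Friction and masses are not known exactly. Their poses are not given: they have to be found in the camera images.
- green_tally (a point): Centre (half-way up) of the green job tally: a flat loose wooden plate 100 mm long (x), 46 mm wide (y), 12 mm thick (z), both faces green with two brass dots, ends alike, about 45 g. It lies flat on the bench, its centre 6 mm above it, with at least 30 mm of free bench beside its long sides.
- red_tally (a point): Centre of the red tally: same plate painted red. To be left where it lies.
- blue_tally (a point): Centre of the blue tally: same plate painted blue. To be left where it lies.
- slot (a point): Bottom middle of the slot in the face of the fixed wooden job box: x level into the box, y left along the slot, z up. Slot 70 mm wide, 24 high, framed green (green bars on sill and rim); wall 6 thick. Shelf before it, level with it: 60 above the bench, 150 wide, 140 deep, no rims. Box rises 40 above it (clear lid). Floor inside 54 lower: pushed in with its tail at the face, a tally falls.
Things that resemble listed ones, but are neither listed nor needed, are in the scene too. Of the things that look like the part that bears green_tally, the largest one is meant.

How it is judged:
By the outcome, as a careful person would: the job done as asked, in the order asked, and still so for the second after the job is handed in, with the robot touching nothing.
It also fails if it takes over 48 s, if anything falls off the work surface, if the arm or the gripper's body presses on something with over 40 N, if the wrist force passes 120 N, or if a joint passes its speed limit or range.

### The arm

A 7-joint arm with a two-finger parallel gripper is mounted at the origin on the work surface. World frame = base frame: x ahead of the robot, y to its left, z up, the work surface at z = 0. Lengths are in m, angles in rad, forces in N, time in s.
With the tool pointing down it reaches from about 0.4 to 0.85 m from the base axis. Payload 10.4 kg.
Tool frame: the origin (TCP) lies between the finger pads; the fingertips stand 22 mm ahead of it and the grasp point (between the pads) lies 3 mm ahead of it; z points along the fingers, y is the line along which they close (so a half turn about z gives the same grasp; the last joint's range is limited). The gripper opens to 85 mm and grips with 20 to 120 N. Pads are 22 mm wide; open, the fingers measure 114 mm over their backs; the gripper's body (76 mm by 85 mm) begins 54 mm behind the grasp point. The pads swing forward as they close: fully open they stand 13 mm farther back than shut.
Start: joints at [-1.347, 0.332, -0.065, 1.46, 0.022, 1.35, -0.088], TCP at [0.153, 0.606, 0.253] pointing down, gripper open.
Joint ranges: [-2.6, 2.6], [-0.5, 2.12], [-1.47, 1.34], [0.16, 2.42], [-1.27, 4.41], [0.06, 2.06], [-2.6, 2.6]. Speed limits (rad/s): [2.22, 2.22, 2.79, 2.79, 3.14, 3.14, 3.14].

### API

Orientations are given as a unit quaternion [x, y, z, w].
In Python, from workcell import manip, camera, ticket, boxes_of, outline_of gives the robot as it stands.
- The arm moves only by the tool carry_out, never from a script. Its argument "deltas" is a list of rows, each a list of 5 numbers: the shift along the tool's x, y, z as a fraction of full scale, then the turn about the tool's z as a fraction of full scale, then the opening, from -1 (shut) to 1 (fully open), so that 0 is half open. In form: [[tx, ty, tz, spin, gripper], ...]. A call has 1 to 20 rows; each row is the pose to reach, as a shift and turn from the pose commanded when the call began, along the tool's axes at that moment; what a row does not reach only later rows make up. Full scale, the value 1, is 150 mm for a shift and 30 degrees for a turn. A row lasts 1/8 s, in which the tool goes at most 62.5 mm and 10.7 degrees, less where a joint would pass 70% of its speed; a pose out of reach is approached as far as the arm can. A call with a number of a shift or a turn outside -1 to 1 is refused whole. A call with a gripper value outside its range is refused whole. The fingers move at their own pace and stop on an object; "force" is the grip in N (left out, the last holds). Time passes only in rows, so rows that repeat a pose let the fingers close. It gives the time, the measured TCP pose, the force, the opening and the grip force at its end, in the units of the state.
- manip.get_obs(): the state, without advancing time (a new reading comes with each control period).
- camera(name): name is "scene" or "top" or "wrist"; returns a dict with "img" (400x640x3 uint8, red, green, blue), "depth" (400x640 float32, m along the optical axis (not along the pixel's ray), 0 where there is no reading), "vertical_fov" (degrees; the focal length in pixels is half the picture's height over the tangent of half this angle, whatever the lens; pixels are square), "cx", "cy" (the principal point, pixels), "R" (3x3) and "t" (3): a world point X has camera coordinates R X + t. Camera axes: x right, y down, z forward; pixel columns grow to the right and rows downward; lengths in m; the calibration is good to about 2 mm. A picture is of the moment at which its call begins.
- ticket.hand_in(): hands the job in; it is judged then, once.
Trained networks look in a picture, given as the dict that the camera call returned (one of the last four; its "shot" number tells which), for a name from the list of things; names that differ only in an ending like _2 or _b are one class to them, and where a whole thing is asked for, a point or a joint stands for the part that bears it (a point fixed in the world has none). Each returns a list of dicts, best first, with "conf" (0 to 1); they miss things now and then, are a little off and sometimes report something else, mostly with a low value. They report only what shows in the picture. A call takes as long as a camera call. They do not tell look-alikes from the thing itself.
- boxes_of(query, picture): "position" ([x, y, z] in m, in world coordinates, good to about 4 mm: the middle of the surface that is visible of it).
- outline_of(query, picture): "region" (400x640 bool, what is visible of it).
The state is a dict: "clock": time; "joint_pos": joint angles; "joint_velocities": joint speeds; "tau": joint torques, N m; "position": TCP position; "ee_rot": TCP orientation; "ft_force": force on the tool from outside, world axes, zero at the start; "torque": the same for the moment, N m; "grip_width": opening from 0.0 (shut) to 1.0 (fully open); "grasp_force": force on a finger pad.
Only numpy, scipy, OpenCV 4.12 (cv2) and the standard library are available. Lean on these libraries where they do the work, as an engineer would, in place of code of your own. Each camera call takes 0.05 s, during which the arm holds its last target. There are 200 camera calls.

## Working session

There is one attempt and no reset: what is moved stays moved. The work goes in short steps, Python scripts to look and compute and a tool call to move; the robot and the scene stay as the last step left them, time stands still between calls to the robot, and variables do not carry over. Pictures are saved under pics/ and viewed, at most 10 in all, crops included, and the job is handed in when it is done.

Besides the shell and the picture viewer there is one more tool, called by a JSON object that holds its "method" and its "body". carry_out: Moves the arm, as the interface text tells. Its arguments: {"type":"object","properties":{"deltas":{"type":"array","items":{"type":"array","items":{"type":"number"}}},"force":{"type":"number"}},"required":["deltas"]}

```bash
mkdir -p pics
cat > h.py <<'E'
import numpy as np, cv2
from workcell import manip, camera, ticket, boxes_of, outline_of
from scipy.spatial.transform import Rotation as Ro
def world(p):
    h,w=p["depth"].shape; f=h/2/np.tan(np.radians(p["vertical_fov"])/2)
    v,u=np.mgrid[:h,:w]; d=p["depth"]
    c=np.stack([(u-p["cx"])/f*d,(v-p["cy"])/f*d,d],-1)
    return (c-p["t"])@p["R"]
def save(n,p): cv2.imwrite(f"pics/{n}.png",p["img"][:,:,::-1])
E
python3 - <<'E'
from h import *
np.set_printoptions(precision=4,suppress=True)
o=manip.get_obs(); print(o["clock"],o["position"],o["ee_rot"],o["grip_width"],Ro.from_quat(o["ee_rot"]).as_matrix())
P=[]
for n in("top","scene"):
    p=camera(n);save(n,p);W=world(p);P.append(p["img"])
    for q in("green_tally","red_tally","blue_tally","slot"):
        for b in boxes_of(q,p)[:4]: print(n,q,b["conf"],np.array(b["position"]))
        if q!="slot":
          for r in outline_of(q,p)[:4]:
            m=r["region"]&(p["depth"]>0); X=W[m]; 
            vv,uu=np.nonzero(r["region"])
            rect=cv2.minAreaRect(X[:,:2].astype(np.float32)*1000)
            print("  out",q,round(r["conf"],2),m.sum(),"px",uu.mean().round(),vv.mean().round(),np.median(X,0),rect,p["img"][r["region"]].mean(0))
cv2.imwrite("pics/both.png",cv2.resize(np.vstack(P)[:,:,::-1],(480,600)))
E
```

```text
0.0 [0.1526 0.6057 0.2525] [ 0.1231  0.9924 -0.0007 -0.0001] 0.9997932314506403 [[-0.9697  0.2443 -0.0003]
 [ 0.2443  0.9697 -0.0014]
 [-0.0001 -0.0015 -1.    ]]
top green_tally 0.92 [0.6008 0.3527 0.0085]
top green_tally 0.89 [0.4705 0.3002 0.0089]
top green_tally 0.89 [0.343  0.2946 0.0138]
  out green_tally 0.95 574 px 227.0 284.0 [0.3386 0.2944 0.0098] ((337.674072265625, 295.927734375), (73.69025421142578, 38.20525360107422), 1.197748064994812) [50.7073 63.0244 50.6359]
  out green_tally 0.74 1000 px 228.0 224.0 [0.469  0.297  0.0122] ((470.2049560546875, 299.55206298828125), (51.089454650878906, 103.55709075927734), 75.89289093017578) [47.4482 56.5737 46.6873]
  out green_tally 0.74 551 px 206.0 168.0 [0.5969 0.354  0.009 ] ((598.639404296875, 356.7578125), (82.14956665039062, 39.35976791381836), 80.45941162109375) [54.5135 64.9928 53.9084]
top red_tally 0.81 [0.4714 0.0982 0.0131]
  out red_tally 0.86 931 px 317.0 225.0 [0.4672 0.1    0.0126] ((469.87005615234375, 101.02330780029297), (99.0655517578125, 47.348419189453125), 0.9590297341346741) [86.8478 45.6034 42.1983]
top blu
[... 789 characters left out ...]
 green_tally 0.64 299 px 392.0 179.0 [0.3502 0.291  0.0101] ((342.6470947265625, 290.9684753417969), (77.60604095458984, 35.57257843017578), 4.607606887817383) [86.1333 98.4433 76.2033]
scene red_tally 0.6 [0.4832 0.1012 0.014 ]
  out red_tally 0.75 697 px 314.0 217.0 [0.482  0.0966 0.013 ] ((472.6249694824219, 96.93849182128906), (104.5191650390625, 46.082584381103516), 2.5026791095733643) [132.5759  72.149   62.9986]
scene blue_tally 0.56 [0.6269 0.1942 0.0134]
  out blue_tally 0.6 973 px 372.0 262.0 [0.631  0.1935 0.0131] ((621.9588623046875, 195.740478515625), (47.72568130493164, 104.1418685913086), 82.86788177490234) [ 85.1677  93.3108 112.5245]
scene slot 0.94 [ 0.7343 -0.2062  0.0951]
```

View pics/top.png

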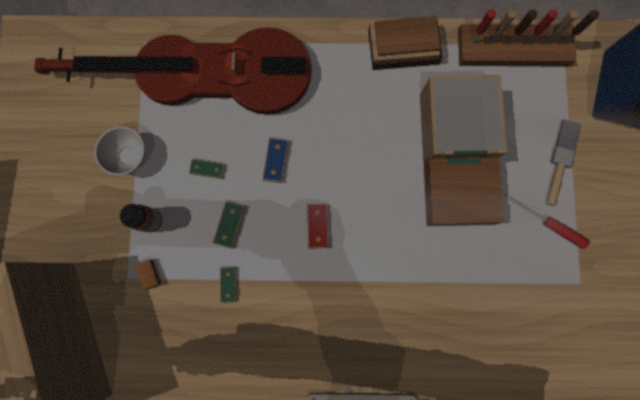

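View pics/scene.png

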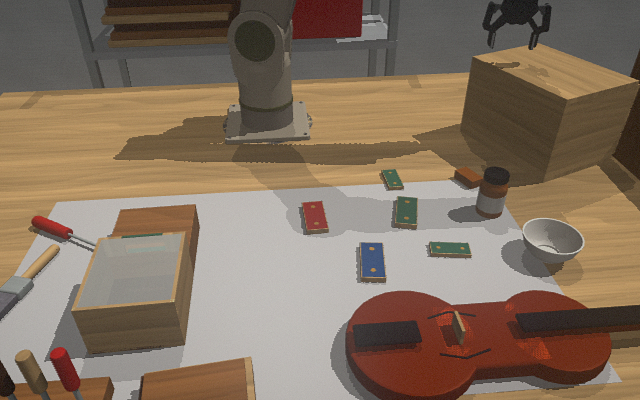

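The target is the middle, largest green tally: top px (228,224), scene px (406,213). The two smaller greens are decoys. The shelf is at top px (430–503, 158–222), with the slot facing the robot. Next I'll fit the shelf and the box.

Run:
```python
from h import *
np.set_printoptions(precision=4,suppress=True)
p=camera("top");W=world(p);z=W[...,2]
reg=np.zeros(z.shape,bool);reg[60:235,415:515]=1
for lo,hi in((.052,.07),(.09,.115)):
    m=reg&(z>lo)&(z<hi); m=cv2.morphologyEx(m.astype(np.uint8),cv2.MORPH_OPEN,np.ones((3,3)))>0
    X=W[m];print(lo,m.sum(),X.min(0),X.max(0),np.median(X,0),cv2.minAreaRect(X[:,:2].astype(np.float32)*1000))
# green bars in region
im=p["img"].astype(int); g=reg&(im[...,1]>im[...,0]+8)&(im[...,1]>im[...,2]+3)
X=W[g];v,u=np.nonzero(g);print("green",g.sum(),u.min(),u.max(),v.min(),v.max())
for zz in np.unique(np.round(X[:,2],2)): s=X[abs(X[:,2]-zz)<.005]; print(zz,len(s),s.min(0),s.max(0),cv2.minAreaRect(s[:,:2].astype(np.float32)*1000))
m=(z>.1)&(W[...,1]>.45)&(W[...,1]<.8)&(W[...,0]<.5);X=W[m];print("crate",X.min(0),X.max(0),np.median(X,0))
for c in range(430,505,12): print(c,[tuple(np.round(W[r,c]*1000).astype(int)) for r in range(146,170,3)])
```

```text
0.052 4749 [ 0.4721 -0.2941  0.0521] [ 0.6205 -0.1393  0.0698] [ 0.5451 -0.2158  0.0605] ((547.260498046875, -216.23553466796875), (146.12448120117188, 151.6617431640625), 1.6923909187316895)
0.09 5806 [ 0.612  -0.2894  0.09  ] [ 0.7873 -0.1342  0.1057] [ 0.6964 -0.2109  0.1001] ((699.5209350585938, -211.81600952148438), (173.0874481201172, 151.70767211914062), 1.8057907819747925)
green 203 449 485 151 162
0.06 124 [ 0.6032 -0.2479  0.0562] [ 0.6133 -0.1826  0.0649] ((608.3233032226562, -215.2198028564453), (9.961128234863281, 65.41354370117188), 0.5156553983688354)
0.07 1 [ 0.6093 -0.1966  0.066 ] [ 0.6093 -0.1966  0.066 ] ((609.2774047851562, -196.61195373535156), (0.0, 0.0), 0.0)
0.09 3 [ 0.615  -0.2317  0.0934] [ 0.6154 -0.1905  0.0943] ((615.237548828125, -211.1238555908203), (0.16995419561862946, 41.17732238769531), 0.36459311842918396)
0.1 75 [ 0.6131 -0.2459  0.0953] [ 0.6185 -0.1842  0.1042] ((616.29833984375, -215.0266876220703), (4.643825531005859, 61.74851608276367), 1.6684319972991943)
crate [0.121  0.4523 0.1   ] [0.4995 0.6497 0.2157] [0.2448 0.6011 0.1857]
430 [(np.in
[... 1965 characters left out ...]
(622), np.int64(-256), np.int64(101)), (np.int64(616), np.int64(-256), np.int64(101)), (np.int64(616), np.int64(-265), np.int64(77)), (np.int64(614), np.int64(-271), np.int64(60)), (np.int64(607), np.int64(-271), np.int64(60)), (np.int64(601), np.int64(-271), np.int64(59)), (np.int64(594), np.int64(-271), np.int64(59))]
502 [(np.int64(629), np.int64(-282), np.int64(100)), (np.int64(623), np.int64(-282), np.int64(99)), (np.int64(617), np.int64(-282), np.int64(97)), (np.int64(637), np.int64(-323), np.int64(0)), (np.int64(629), np.int64(-322), np.int64(2)), (np.int64(623), np.int64(-322), np.int64(-1)), (np.int64(616), np.int64(-322), np.int64(-1)), (np.int64(608), np.int64(-321), np.int64(0))]
```

{"method": "carry_out", "body": {"deltas": [[-0.4,-0.25,0,0,0.7],[-0.8,-0.5,0,0,0.7],[-0.9,-0.6,0,0,0.7],[-0.9,-0.6,0,0,0.7]], "force": 40}}

```text
clock: 1.35
position: [0.2644, 0.4836, 0.2538]
ee_rot: [0.126, 0.992, 0.0, 0.001]
ft_force: [-0.5, 0.1, 0.6]
grip_width: 0.851
grasp_force: 0.0
```

{"method": "carry_out", "body": {"deltas": [[-0.4,-0.25,0,0,0.7],[-0.8,-0.5,0,0,0.7],[-0.9,-0.6,0,0,0.7],[-0.9,-0.6,0,0,0.7]]}}

```text
clock: 1.85
position: [0.3722, 0.364, 0.2536]
ee_rot: [0.125, 0.992, 0.0, 0.0]
ft_force: [-1.1, 0.3, -0.1]
grip_width: 0.849
grasp_force: 0.0
```

{"method": "carry_out", "body": {"deltas": [[-0.4,-0.14,0.2,0,0.7],[-0.65,-0.28,0.4,0,0.7],[-0.65,-0.28,0.6,0,0.7],[-0.65,-0.28,0.6,0,0.7],[-0.65,-0.28,0.6,0,0.7]]}}

```text
clock: 2.48
position: [0.4543, 0.3031, 0.1645]
ee_rot: [0.122, 0.993, 0.001, 0.0]
ft_force: [0.1, 0.6, 0.1]
grip_width: 0.852
grasp_force: 0.0
```

```bash
cat > look.py <<'E'
import sys
from h import *
np.set_printoptions(precision=4,suppress=True)
o=manip.get_obs(); R=Ro.from_quat(o["ee_rot"]).as_matrix();print(o["clock"],o["position"],o["grip_width"],o["ft_force"],o["grasp_force"]);print(R)
p=camera("wrist");save(sys.argv[1],p);W=world(p)
for r in outline_of("green_tally",p)[:3]:
    m=r["region"]&(p["depth"]>0)
    X=W[m]; zt=np.percentile(X[:,2],70); X=X[abs(X[:,2]-zt)<.004]
    rect=cv2.minAreaRect(X[:,:2].astype(np.float32)*1000)
    c=np.array(rect[0])/1000
    print(round(r["conf"],2),m.sum(),rect,"z",zt,"tool dxy/150",(R.T@np.r_[c-o["position"][:2],0])[:2]/.15)
E
python3 look.py w1
```

```text
2.475 [0.4543 0.3031 0.1645] 0.8517276013598757 [0.131  0.61   0.1173] 0.0
[[-0.9704  0.2417  0.0007]
 [ 0.2417  0.9704  0.0013]
 [-0.0003  0.0014 -1.    ]]
0.89 5278 ((472.8434753417969, 297.79541015625), (45.9538459777832, 99.8290023803711), 75.33238220214844) z 0.012345105306346136 tool dxy/150 [-0.1285 -0.0042]
0.83 4671 ((340.4173889160156, 294.3472595214844), (77.1651611328125, 35.704444885253906), 2.5456807613372803) z 0.009506703102238289 tool dxy/150 [ 0.7226 -0.2399]
0.62 1501 ((598.4579467773438, 339.9302062988281), (48.392120361328125, 36.83142852783203), 81.46725463867188) z 0.009537251097296709 tool dxy/150 [-0.8732  0.4707]
```

View pics/w1.png

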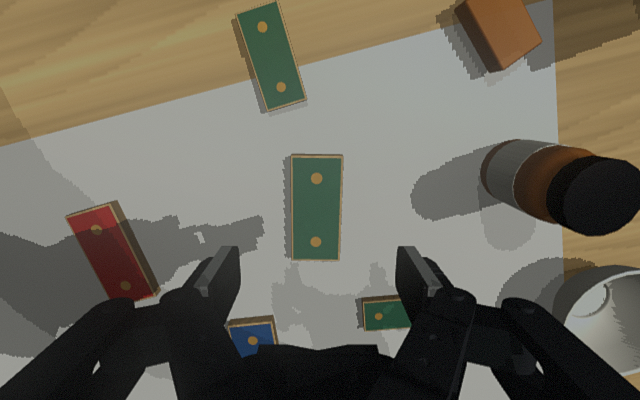

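Image: the target tally is at px (317,207), aligned with the fingers and with clear space on both sides. I'll go down and grasp it.

{"method": "carry_out", "body": {"deltas": [[-0.12,0,0.3,0.02,0.7],[-0.12,0,0.6,0.02,0.7],[-0.12,0,0.8,0.02,0.7],[-0.12,0,0.94,0.02,0.7],[-0.12,0,0.94,0.02,0.7],[-0.12,0,0.94,0.02,0.7],[-0.12,0,0.94,0.02,-0.2],[-0.12,0,0.94,0.02,-0.5],[-0.12,0,0.94,0.02,-0.5],[-0.12,0,0.94,0.02,-0.5],[-0.12,0,0.94,0.02,-0.5],[-0.12,0,0.94,0.02,-0.5]], "force": 40}}

```text
clock: 4.08
position: [0.4728, 0.2972, 0.0237]
ee_rot: [0.128, 0.992, 0.001, 0.001]
ft_force: [-1.1, -1.0, 7.4]
grip_width: 0.523
grasp_force: 40.7
```

{"method": "carry_out", "body": {"deltas": [[0,0,-0.2,0,-0.5],[0,0,-0.5,0,-0.5],[0,0,-0.8,0,-0.5],[0,0,-0.9,0,-0.5],[0,0,-0.9,0,-0.5]]}}

```text
clock: 4.7
position: [0.4726, 0.2969, 0.158]
ee_rot: [0.128, 0.992, 0.001, 0.001]
ft_force: [0.3, -1.2, -1.5]
grip_width: 0.524
grasp_force: 41.7
```

```bash
python3 look.py w2; python3 -c "
from h import *
p=camera('scene');save('s2',p)"
```

```text
4.7 [0.4726 0.2969 0.158 ] 0.5239349898652891 [ 0.2636 -1.1836 -1.4804] 41.70863628387451
[[-0.9671  0.2544  0.0013]
 [ 0.2544  0.9671  0.0014]
 [-0.0009  0.0017 -1.    ]]
0.84 19398 ((471.0205383300781, 297.7421875), (46.332115173339844, 96.95073699951172), 75.26405334472656) z 0.14657422354111938 tool dxy/150 [0.0113 0.0027]
0.7 491 ((597.4342651367188, 353.78704833984375), (21.480693817138672, 82.2091064453125), 5.599946975708008) z 0.009529386575459407 tool dxy/150 [-0.7087  0.5784]
```

View pics/w2.png

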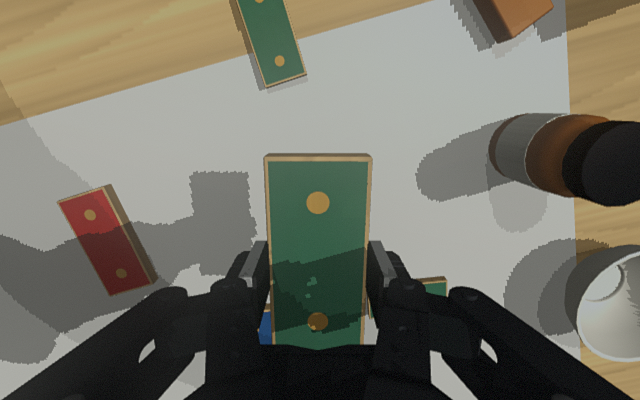

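The tally is held level and centred, with its near end at px (318,155) and its sides lying along the pads. I'll carry it over to the shelf.

{"method": "carry_out", "body": {"deltas": [[-0.13,-0.33,0,0,-0.5],[-0.26,-0.66,0,0,-0.5],[-0.4,-1,0,0,-0.5],[-0.4,-1,0,0,-0.5]]}}

```text
clock: 5.35
position: [0.4922, 0.1313, 0.1561]
ee_rot: [0.132, 0.991, -0.001, -0.001]
ft_force: [-0.2, 0.8, -1.0]
grip_width: 0.525
grasp_force: 41.7
```

{"method": "carry_out", "body": {"deltas": [[-0.13,-0.33,0,0,-0.5],[-0.26,-0.66,0,0,-0.5],[-0.4,-1,0,0,-0.5],[-0.4,-1,0,0,-0.5]]}}

```text
clock: 5.85
position: [0.5116, -0.0279, 0.1564]
ee_rot: [0.131, 0.991, -0.001, -0.001]
ft_force: [-0.2, 1.1, -0.6]
grip_width: 0.523
grasp_force: 41.7
```

{"method": "carry_out", "body": {"deltas": [[-0.13,-0.33,0,0,-0.5],[-0.26,-0.66,0,0,-0.5],[-0.4,-1,0,0,-0.5],[-0.4,-1,0,0,-0.5],[-0.4,-1,0,-0.25,-0.5],[-0.4,-1,0,-0.5,-0.5],[-0.4,-1,0,-0.55,-0.5],[-0.4,-1,0,-0.55,-0.5]]}}

```text
clock: 6.85
position: [0.532, -0.1832, 0.1568]
ee_rot: [-0.015, 1.0, 0.0, -0.0]
ft_force: [0.5, -0.8, -0.2]
grip_width: 0.524
grasp_force: 41.7
```

```bash
cat > box.py <<'E'
from h import *
p=camera("top");W=world(p);z=W[...,2]
im=p["img"].astype(int); reg=np.zeros(z.shape,bool);reg[120:170,415:515]=1
p=camera("wrist");W=world(p);X=W.reshape(-1,3);X=X[(p["depth"]>0).ravel()]
s=X[(abs(X[:,2]-.06)<.004)&(X[:,0]>.46)&(X[:,0]<.64)&(X[:,1]<-.1)&(X[:,1]>-.33)]
print("wrist shelf",len(s),s.min(0),s.max(0),cv2.minAreaRect(s[:,:2].astype(np.float32)*1000))
f=X[(X[:,2]>.07)&(X[:,2]<.095)&(X[:,0]>.59)&(X[:,0]<.64)&(X[:,1]<-.13)&(X[:,1]>-.3)]
if len(f)>10: print("face",len(f),np.median(f,0),np.polyfit(f[:,1],f[:,0],1))
r=X[(abs(X[:,2]-.1)<.006)&(X[:,0]>.6)&(X[:,0]<.8)&(X[:,1]<-.12)&(X[:,1]>-.31)]
if len(r): print("rim",len(r),r.min(0),r.max(0))
E
python3 look.py w3; python3 box.py
```

```text
6.85 [ 0.532  -0.1832  0.1568] 0.5238251810901381 [ 0.5374 -0.751  -0.2106] 41.68535113334656
[[-0.9996 -0.0298 -0.0006]
 [-0.0298  0.9996  0.0006]
 [ 0.0006  0.0006 -1.    ]]
0.93 19229 ((530.4552001953125, -182.9681854248047), (97.15514373779297, 46.169700622558594), 1.5008621215820312) z 0.14539368479647302 tool dxy/150 [0.01   0.0016]
wrist shelf 17553 [ 0.47487023 -0.29441178  0.05740691] [ 0.62258709 -0.14067758  0.06381163] ((549.666748046875, -217.54574584960938), (145.37332153320312, 150.53594970703125), 1.694602131843567)
face 379 [ 0.61513181 -0.14660496  0.08794611] [-0.02176144  0.6115763 ]
rim 1140 [ 0.61335271 -0.28929218  0.09401849] [ 0.66463111 -0.14113985  0.10125857]
```

View pics/w3.png

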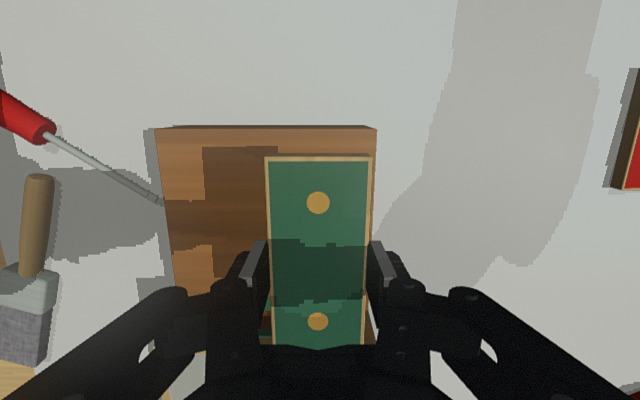

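The shelf front edge is at px row 127, px columns 155–375. The tally needs to go about 34 mm towards -y. I'll shift it and lower it.

{"method": "carry_out", "body": {"deltas": [[-0.07,-0.23,0,0,-0.5],[-0.07,-0.23,0.15,0,-0.5],[-0.07,-0.23,0.3,0,-0.5],[-0.07,-0.23,0.4,0,-0.5],[-0.07,-0.23,0.45,0,-0.5],[-0.07,-0.23,0.475,0,-0.5],[-0.07,-0.23,0.475,0,-0.5],[-0.07,-0.23,0.475,0,-0.5]]}}

```text
clock: 8.05
position: [0.5437, -0.2186, 0.0866]
ee_rot: [-0.015, 1.0, -0.0, 0.0]
ft_force: [-0.7, 0.1, -0.9]
grip_width: 0.518
grasp_force: 41.7
```

```bash
python3 look.py w4; python3 box.py
```

```text
8.05 [ 0.5437 -0.2186  0.0866] 0.5184599651392116 [-0.7377  0.0736 -0.9114] 41.67749762535095
[[-0.9995 -0.0307  0.0009]
 [-0.0307  0.9995 -0.0001]
 [-0.0009 -0.0001 -1.    ]]
0.86 19200 ((542.1810302734375, -218.46925354003906), (97.13236236572266, 46.38935470581055), 1.6341450214385986) z 0.07516495613516179 tool dxy/150 [0.0103 0.0012]
wrist shelf 38380 [ 0.47477309 -0.29453241  0.05728764] [ 0.61985974 -0.14079683  0.06397713] ((547.4024658203125, -217.68576049804688), (140.8634796142578, 150.74342346191406), 1.7402057647705078)
face 582 [ 0.61559178 -0.15221207  0.07406315] [-0.02817648  0.61025665]
```

{"method": "carry_out", "body": {"deltas": [[0,0,0.01,0,-0.5],[0,0,0.018,0,-0.5],[0,0,0.018,0,-0.5],[0,0,0.018,0,0.3],[0,0,0.018,0,0.5],[0,0,0.018,0,0.5],[0,0,-0.1,0,0.5],[0,0,-0.25,0,0.5],[0,0,-0.25,0,0.5]]}}

```text
clock: 9.38
position: [0.5447, -0.2191, 0.1261]
ee_rot: [-0.015, 1.0, -0.0, 0.002]
ft_force: [-0.2, 0.2, -0.9]
grip_width: 0.75
grasp_force: 0.0
```

```bash
python3 look.py w5
```

```text
9.375 [ 0.5447 -0.2191  0.1261] 0.749829526311776 [-0.2222  0.1654 -0.8501] 0.0
[[-0.9995 -0.0306  0.004 ]
 [-0.0306  0.9995 -0.0008]
 [-0.004  -0.0009 -1.    ]]
0.7 12597 ((543.8126220703125, -218.14739990234375), (100.68743133544922, 46.10953140258789), 1.6620433330535889) z 0.07233517387596877 tool dxy/150 [0.0054 0.0065]
```

View pics/w5.png

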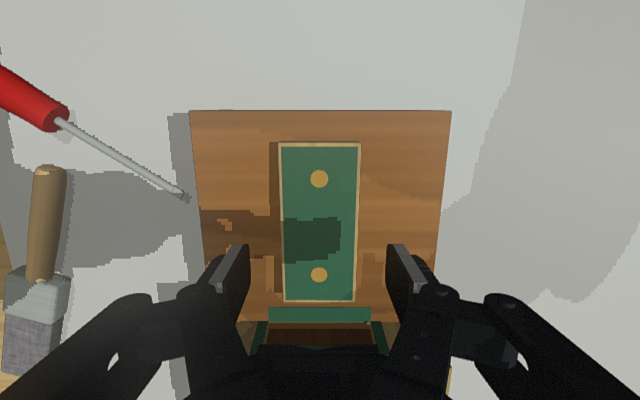

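Image: the tally lies flat on the shelf (px 280–360, rows 143–302). It is aligned with the green slot (px 268–371). Now I'll go behind its tail with the fingers nearly shut.

{"method": "carry_out", "body": {"deltas": [[0.3,0,0,0,-0.85],[0.54,0.005,0,0,-0.85],[0.54,0.005,0,0,-0.85],[0.54,0.005,0,0,-0.85],[0.54,0.005,0.12,0,-0.85],[0.54,0.005,0.2,0,-0.85],[0.54,0.005,0.26,0,-0.85],[0.54,0.005,0.26,0,-0.85]]}}

```text
clock: 10.48
position: [0.4622, -0.2201, 0.0839]
ee_rot: [-0.015, 1.0, 0.0, -0.001]
ft_force: [0.4, 0.6, -0.4]
grip_width: 0.071
grasp_force: 0.0
```

```bash
python3 look.py w6
```

```text
10.475 [ 0.4622 -0.2201  0.0839] 0.07094352841040093 [ 0.3664  0.602  -0.4442] 0.0
[[-0.9995 -0.0308 -0.0014]
 [-0.0308  0.9995  0.0001]
 [ 0.0014  0.0002 -1.    ]]
0.8 906 ((500.5985412597656, -218.47325134277344), (14.435075759887695, 16.5552978515625), 88.93094635009766) z 0.07222071020171918 tool dxy/150 [-0.2563  0.0033]
```

View pics/w6.png

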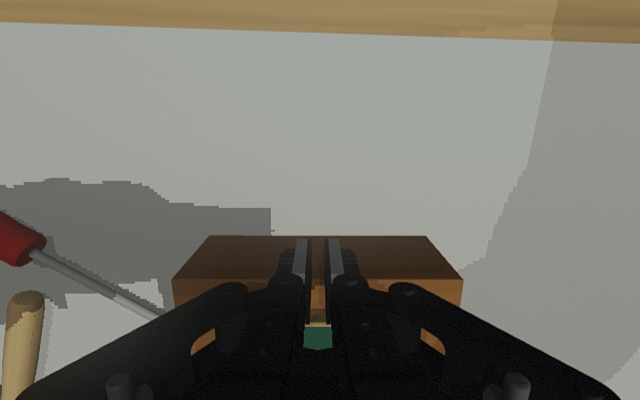

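Image: the nearly shut fingers are behind the tally's tail (green at px 318,337), at shelf height. I'll push.

{"method": "carry_out", "body": {"deltas": [[-0.07,0,0,0,-0.85],[-0.14,0,0,0,-0.85],[-0.2,0,0,0,-0.85],[-0.26,0,0,0,-0.85],[-0.32,0,0,0,-0.85],[-0.38,0,0,0,-0.85],[-0.44,0,0,0,-0.85],[-0.5,0,0,0,-0.85],[-0.56,0,0,0,-0.85],[-0.62,0,0,0,-0.85],[-0.68,0,0,0,-0.85],[-0.74,0,0,0,-0.85],[-0.8,0,0,0,-0.85],[-0.85,0,0,0,-0.85],[-0.85,0,0,0,-0.85]]}}

```text
clock: 12.45
position: [0.5904, -0.2161, 0.0844]
ee_rot: [-0.016, 1.0, 0.0, 0.0]
ft_force: [-0.1, 0.8, 0.1]
grip_width: 0.074
grasp_force: 0.0
```

```bash
python3 look.py w7
cat > top.py <<'E'
import sys
from h import *
p=camera("top");W=world(p)
im=p["img"][50:240,400:530];cv2.imwrite(f"pics/{sys.argv[1]}.png",cv2.resize(im[:,:,::-1],None,fx=3,fy=3))
p=camera("scene");im=p["img"][180:360,60:230]
cv2.imwrite(f"pics/{sys.argv[1]}.png",np.hstack([cv2.resize(cv2.imread(f"pics/{sys.argv[1]}.png"),(390,570)),cv2.resize(im[:,:,::-1],(400,570))]))
E
python3 top.py t7
```

```text
12.45 [ 0.5904 -0.2161  0.0844] 0.07373618850705106 [-0.097   0.8063  0.0919] 0.0
[[-0.9995 -0.0312  0.0003]
 [-0.0312  0.9995  0.    ]
 [-0.0003 -0.     -1.    ]]
0.9 371 ((614.2777099609375, -214.5281219482422), (8.398970603942871, 7.486904144287109), 84.32467651367188) z 0.07903009179872379 tool dxy/150 [-0.1593  0.0058]
```

View pics/t7.png

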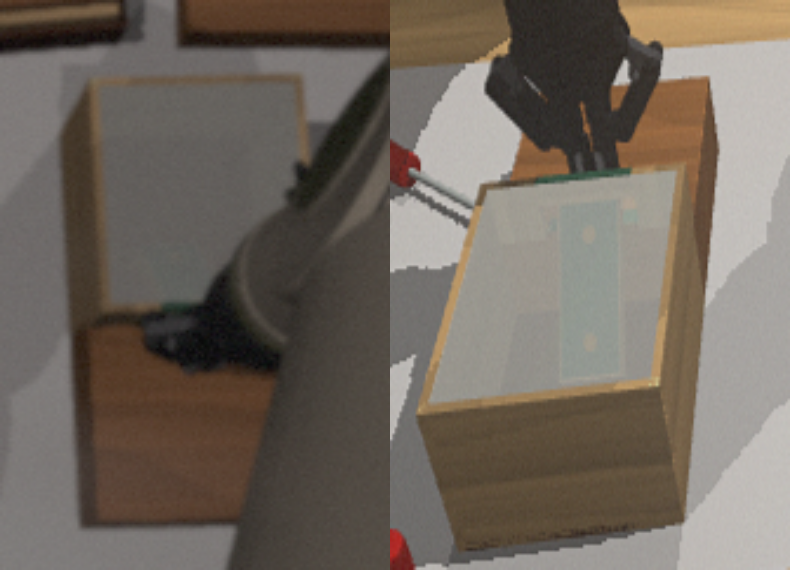

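Image (right half): the tally shows through the lid (px 560–620, rows 200–380), mostly inside the box. I'll push the last stretch up to the face, then back off.

{"method": "carry_out", "body": {"deltas": [[-0.03,0,0,0,-0.85],[-0.06,0,0,0,-0.85],[-0.08,0,0,0,-0.85],[-0.09,0,0,0,-0.85],[-0.09,0,0,0,-0.85]]}}

```text
clock: 13.28
position: [0.6034, -0.2159, 0.0844]
ee_rot: [-0.015, 1.0, 0.0, -0.0]
ft_force: [0.4, 0.0, -0.0]
grip_width: 0.072
grasp_force: 0.1
```

```bash
python3 top.py t8; python3 -c "
from h import *
p=camera('scene');W=world(p)
for r in outline_of('green_tally',p):
    m=r['region'];v,u=np.nonzero(m);print(r['conf'],u.mean(),v.mean(),m.sum(),np.median(W[m],0))
print(boxes_of('green_tally',p))"
```

```text
0.71 450.4507042253521 249.3644366197183 568 [0.60698501 0.35282901 0.01006885]
0.53 392.1437699680511 179.1373801916933 313 [0.34771516 0.29135792 0.01020189]
[{'position': [0.6081, 0.3524, 0.0082], 'conf': 0.93}]
```

View pics/t8.png

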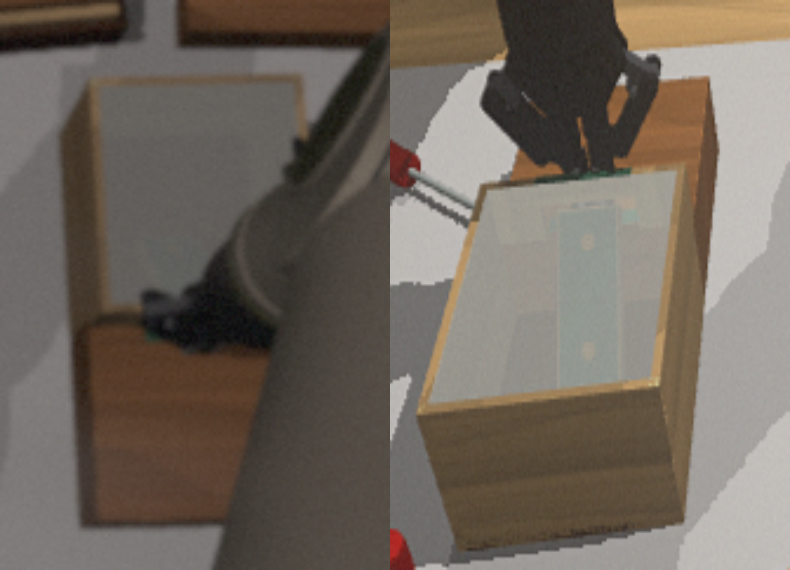

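```bash
python3 -c "
from h import *
p=camera('scene')
f=200/np.tan(np.radians(p['vertical_fov'])/2)
def pr(X):
    c=p['R']@X+p['t'];u=c[0]/c[2]*f+p['cx'];v=c[1]/c[2]*f+p['cy'];return round((u-60)*400/170+390),round((v-180)*570/180)
a=np.radians(1.7);ax=np.array([np.cos(a),np.sin(a),0]);S=np.array([.616,-.2155,0])
for nm,s0,z0,z1 in(('level',0,.072,.072),('nose down',0,.072,.03),('floor',8,.018,.018),('floor+15',15,.018,.018)):
    L=np.sqrt(100**2-((z1-z0)*1000)**2)
    print(nm,[pr(S+ax*(s0+k*L)/1000+[0,0,z0+(z1-z0)*k]) for k in(0,.2,.8,1)])
"
```

```text
level [(593, 211), (589, 234), (575, 309), (570, 336)]
nose down [(593, 211), (592, 243), (587, 345), (585, 380)]
floor [(606, 290), (602, 314), (589, 392), (584, 420)]
floor+15 [(604, 299), (600, 323), (587, 402), (583, 430)]
```

The projection matches "nose down, tail still on the sill", so it needs a few more mm. I'll creep on and watch the force.

{"method": "carry_out", "body": {"deltas": [[-0.01,0,0,0,-0.85],[-0.015,0,0,0,-0.85],[-0.02,0,0,0,-0.85],[-0.02,0,0,0,-0.85]]}}

```text
clock: 14.08
position: [0.6051, -0.2159, 0.0845]
ee_rot: [-0.015, 1.0, 0.0, -0.001]
ft_force: [-7.6, 1.6, 5.9]
grip_width: 0.073
grasp_force: 4.1
```

```bash
python3 top.py t9
```

```text
(no output)
```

View pics/t9.png

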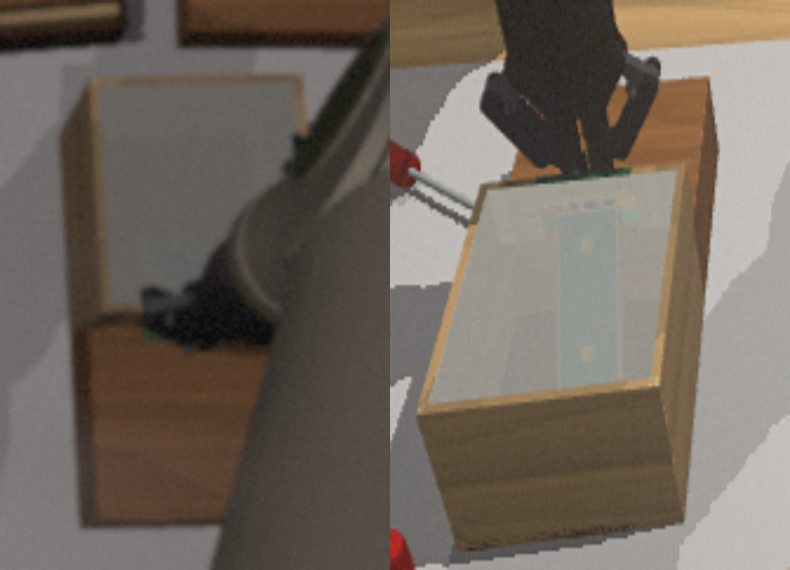

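Contact with the face at about 7 N. In the image the tail dot is at crop (588,245), so the tally is still leaning nose-down on the sill. I'll back off to release the tail, then check with numbers, since the picture budget is used up.

{"method": "carry_out", "body": {"deltas": [[0.03,0,0,0,-0.85],[0.15,0,0,0,-0.85],[0.15,0,0,0,-0.85],[0.15,0,0,0,-0.85]]}}

```text
clock: 14.68
position: [0.5846, -0.2163, 0.0847]
ee_rot: [-0.016, 1.0, 0.0, 0.0]
ft_force: [0.5, -0.2, -0.5]
grip_width: 0.077
grasp_force: 0.0
```

```bash
cat > prof.py <<'E'
from h import *
# greenness profile down the lid in crop rows of the earlier view (from saved t9 and now)
p=camera('scene');im=p['img'][180:360,60:230];now=cv2.resize(im[:,:,::-1],(400,570)).astype(int)
old=cv2.imread('pics/t9.png')[:,390:].astype(int)
for n,a in(('t9',old),('now',now)):
    s=a[:,172:224]; print(n,[(r,round(float((s[r:r+15,:,0]+s[r:r+15,:,1]-2*s[r:r+15,:,2]).mean()))) for r in range(180,400,15)])
w=camera('wrist');W=world(w);im=w['img'].astype(int)
g=(im[...,1]>im[...,0]+10)&(im[...,1]>im[...,2])&(w['depth']>0);X=W[g];X=X[(X[:,0]>.5)&(X[:,1]<-.1)]
if len(X): print('wrist green',len(X),X.min(0),X.max(0),np.histogram(X[:,2],bins=[0,.02,.04,.056,.064,.075,.09,.11])[0])
o=manip.get_obs();print(o['clock'],o['position'],o['ft_force'])
E
python3 prof.py
```

```text
t9 [(180, -16), (195, -14), (210, 0), (225, 2), (240, -2), (255, 4), (270, 5), (285, 5), (300, 5), (315, 4), (330, 4), (345, -2), (360, 3), (375, -25), (390, -64)]
now [(180, -16), (195, -20), (210, -1), (225, 2), (240, -2), (255, 4), (270, 4), (285, 5), (300, 4), (315, 5), (330, 3), (345, -2), (360, 3), (375, -25), (390, -65)]
wrist green 631 [ 0.56732411 -0.25079551  0.05842263] [ 0.62350083 -0.15956242  0.15383734] [  0   0   0 303  10 298  18]
14.775 [ 0.58455517 -0.21627085  0.0845991 ] [-0.51423081 -0.95548298  0.41309298]
```

{"method": "carry_out", "body": {"deltas": [[0.1,0,0,0,-0.85],[0.27,0,-0.1,0,0.5],[0.27,0,-0.28,0,0.7],[0.27,0,-0.28,0,0.7],[0.27,0,-0.28,0,0.7],[0.27,0,-0.28,0,0.7]]}}

```text
clock: 15.52
position: [0.5431, -0.2175, 0.1256]
ee_rot: [-0.015, 1.0, 0.0, -0.001]
ft_force: [0.6, -0.8, 0.2]
grip_width: 0.848
grasp_force: 0.0
```

```bash
cat > slot.py <<'E'
from h import *
w=camera('wrist');save('wl',w);W=world(w);im=w['img'].astype(int);print(manip.get_obs()['position'])
S=np.array([.616,-.2155,.06]);a=np.radians(1.7);Rz=np.array([[np.cos(a),np.sin(a),0],[-np.sin(a),np.cos(a),0],[0,0,1]])
L=(W-S)@Rz.T*1000
for c in (300,310,318,326,336):
    print(c,[(r,*np.round(L[r,c]).astype(int).tolist(),*im[r,c].tolist()) for r in range(296,350,4) if w['depth'][r,c]>0])
E
python3 slot.py
```

```text
[ 0.54315964 -0.21753757  0.12566262]
300 [(296, -22, -11, 0, 131, 93, 55), (300, -18, -11, -1, 133, 94, 54), (304, -15, -11, -1, 114, 81, 45), (308, -13, -11, 0, 111, 76, 39), (312, -10, -11, 1, 48, 83, 60), (316, -6, -11, 0, 49, 84, 62), (320, -4, -11, 2, 49, 85, 63), (324, 0, -11, 0, 36, 49, 35), (328, -2, -11, 7, 82, 68, 44), (332, 0, -11, 8, 123, 104, 68), (336, 0, -11, 11, 127, 108, 73), (340, 2, -11, 13, 82, 68, 45), (344, 3, -11, 16, 86, 72, 45), (348, -82, -4, 117, 18, 19, 22)]
310 [(296, -21, -4, -1, 130, 90, 51), (300, -19, -4, 0, 132, 92, 52), (304, -16, -4, 0, 125, 87, 49), (308, -13, -4, 0, 112, 78, 42), (312, -9, -4, 0, 51, 85, 63), (316, -6, -5, 0, 46, 81, 60), (320, -3, -5, -1, 52, 86, 64), (324, -1, -5, 1, 33, 48, 34), (328, -2, -4, 7, 85, 69, 45), (332, -2, -4, 10, 131, 110, 74), (336, 1, -4, 11, 127, 107, 73), (340, 3, -4, 12, 87, 71, 47), (344, 3, -4, 16, 80, 66, 43), (348, 6, -4, 15, 34, 39, 30)]
318 [(296, -22, 1, 0, 129, 90, 49), (300, -19, 1, 1, 134, 93, 55), (304, -15, 1, -1, 114, 79, 44), (308, -12, 1, 0, 113, 77, 42), (312, -11, 1, 2, 52, 84, 63), (316, -6
[... 423 characters left out ...]
7, 6, 0, 49, 84, 62), (320, -3, 6, 0, 46, 83, 59), (324, 0, 6, 1, 32, 47, 35), (328, -3, 6, 8, 87, 69, 45), (332, -1, 6, 10, 138, 117, 79), (336, 0, 6, 12, 129, 108, 73), (340, 1, 6, 14, 88, 72, 49), (344, 4, 6, 14, 86, 70, 43), (348, 7, 6, 15, 48, 42, 31)]
336 [(296, -21, 13, -1, 130, 91, 52), (300, -19, 13, 0, 135, 94, 55), (304, -16, 13, 0, 129, 89, 50), (308, -13, 13, 0, 113, 75, 42), (312, -10, 13, 1, 48, 84, 63), (316, -6, 13, -1, 52, 87, 65), (320, -3, 13, -1, 44, 78, 57), (324, 0, 13, 0, 33, 46, 33), (328, -2, 13, 7, 86, 70, 43), (332, -1, 13, 10, 132, 111, 75), (336, 0, 13, 12, 124, 104, 70), (340, 2, 13, 13, 83, 68, 45), (344, 3, 12, 15, 83, 70, 45), (348, -83, 5, 118, 15, 11, 14)]
```

Depth shows the tail leaning at about 31° on the sill's inner edge, with its bottom corner 0–2 mm outside the face and 6.5 mm above the sill. So friction is holding it. I'll push again with lower tips, then wiggle sideways to break the friction.

{"method": "carry_out", "body": {"deltas": [[0,0,0,0,-0.9],[0,0,0,0,-0.9],[0,0,0.1,0,-0.9],[0,0,0.2,0,-0.9],[0,0,0.28,0,-0.9],[0,0,0.28,0,-0.9],[-0.15,0,0.28,0,-0.9],[-0.3,0,0.28,0,-0.9],[-0.38,0,0.28,0,-0.9],[-0.405,0,0.28,0,-0.9],[-0.42,0,0.28,0,-0.9],[-0.42,0,0.28,0,-0.9]]}}

```text
clock: 17.08
position: [0.6051, -0.2161, 0.0842]
ee_rot: [-0.015, 1.0, 0.0, -0.001]
ft_force: [-4.0, 0.1, -0.5]
grip_width: 0.052
grasp_force: 2.0
```

```bash
python3 prof.py
```

```text
t9 [(180, -16), (195, -14), (210, 0), (225, 2), (240, -2), (255, 4), (270, 5), (285, 5), (300, 5), (315, 4), (330, 4), (345, -2), (360, 3), (375, -25), (390, -64)]
now [(180, -16), (195, -13), (210, -6), (225, 3), (240, -2), (255, 3), (270, 4), (285, 4), (300, 4), (315, 4), (330, 4), (345, -1), (360, 1), (375, -25), (390, -64)]
wrist green 2203 [ 0.59819004 -0.25740485  0.05784722] [ 0.6228999  -0.17368283  0.10858497] [   0    0    0 1620  146   95  342]
17.175 [ 0.60510485 -0.21601437  0.08414782] [-5.12175296  0.41850724 -0.44411334]
```

{"method": "carry_out", "body": {"deltas": [[-0.01,0.07,0,0,-0.9],[-0.01,-0.07,0,0,-0.9],[-0.01,0.07,0,0,-0.9],[-0.01,-0.07,0,0,-0.9],[-0.01,0,0,0,-0.9],[-0.01,0,-0.05,0,-0.9],[-0.01,0,0,0,-0.9],[-0.01,0,-0.05,0,-0.9],[-0.01,0,-0.05,0,-0.9]]}}

```text
clock: 18.3
position: [0.6052, -0.216, 0.0912]
ee_rot: [-0.015, 1.0, 0.001, -0.003]
ft_force: [-12.3, 0.5, 1.0]
grip_width: 0.05
grasp_force: 6.0
```

```bash
python3 prof.py
```

```text
t9 [(180, -16), (195, -14), (210, 0), (225, 2), (240, -2), (255, 4), (270, 5), (285, 5), (300, 5), (315, 4), (330, 4), (345, -2), (360, 3), (375, -25), (390, -64)]
now [(180, -16), (195, -18), (210, -8), (225, 3), (240, -2), (255, 2), (270, 4), (285, 4), (300, 4), (315, 4), (330, 4), (345, 0), (360, 0), (375, -25), (390, -65)]
wrist green 2194 [ 0.58918042 -0.25742651  0.05830148] [ 0.62306169 -0.17356598  0.15821525] [   0    0    0 1573  280  120  216]
18.4 [ 0.60517607 -0.21600973  0.09116142] [-12.4330763    0.87186369   1.87173882]
```

{"method": "carry_out", "body": {"deltas": [[0.2,0,0,0,-0.9],[0.4,0,-0.1,0,0.5],[0.42,0,-0.23,0,0.7],[0.42,0,-0.23,0,0.7],[0.42,0,-0.23,0,0.7],[0.42,0,-0.23,0,0.7]]}}

```text
clock: 19.15
position: [0.5451, -0.2174, 0.1259]
ee_rot: [-0.016, 1.0, 0.0, -0.0]
ft_force: [0.1, 0.2, -1.1]
grip_width: 0.854
grasp_force: 0.0
```

```bash
sed -i 's/range(296,350,4)/range(318,352,3)/; s/(300,310,318,326,336)/(296,318,342)/' slot.py; python3 slot.py
```

```text
[ 0.54497918 -0.21747234  0.12585881]
296 [(318, -3, -14, 1, 50, 85, 64), (321, -1, -14, 1, 49, 84, 65), (324, 2, -14, 0, 72, 48, 27), (327, 1, -14, 5, 86, 72, 48), (330, 2, -14, 6, 79, 64, 42), (333, 4, -14, 7, 82, 65, 43), (336, 5, -14, 9, 79, 64, 40), (339, 6, -13, 10, 80, 67, 40), (342, 7, -13, 12, 82, 66, 44), (345, 8, -13, 13, 81, 68, 47), (348, -81, -5, 118, 18, 19, 16), (351, -80, -5, 119, 21, 18, 19)]
318 [(318, -2, 1, 0, 50, 86, 64), (321, -1, 1, 0, 50, 87, 65), (324, 2, 1, 0, 67, 44, 22), (327, 0, 1, 6, 72, 58, 37), (330, 3, 1, 6, 82, 68, 44), (333, 3, 1, 8, 82, 68, 45), (336, 5, 1, 9, 77, 65, 42), (339, 6, 1, 10, 80, 67, 43), (342, 7, 1, 12, 82, 67, 41), (345, 8, 1, 14, 92, 77, 51), (348, 1, 1, 24, 20, 32, 26), (351, -80, 0, 118, 19, 21, 17)]
342 [(318, -3, 17, 0, 47, 84, 61), (321, -1, 17, 1, 47, 88, 66), (324, 1, 17, 1, 67, 41, 20), (327, 1, 17, 5, 70, 55, 36), (330, 3, 17, 5, 85, 70, 47), (333, 3, 17, 8, 84, 70, 45), (336, 5, 17, 9, 81, 67, 43), (339, 6, 17, 10, 81, 66, 45), (342, 7, 17, 12, 83, 71, 46), (345, 8, 17, 13, 52, 43, 30), (348, -80, 7, 117, 17, 16, 17), (351, -81, 6, 119, 18, 17, 17)]
```

Run:
```python
from h import *
o=manip.get_obs();R=Ro.from_quat(o['ee_rot']).as_matrix()
for n in('wrist','scene'):
    w=camera(n);W=world(w);T=((W-o['position'])@R*1000)[w['depth']>0]
    T=T[(abs(T[:,0])<45)&(abs(T[:,1])<75)&(T[:,2]<26)&(T[:,2]>-70)]
    for z in range(-60,26,5):
        s=T[(T[:,2]>=z)&(T[:,2]<z+5)]
        if len(s)>3: print(n,z,len(s),'x',np.percentile(s[:,0],[1,99]).round(),'y',np.percentile(s[:,1],[1,99]).round(),'|y|min',abs(s[:,1]).min().round())
```

```text
wrist -60 6958 x [-1. 17.] y [-67.  67.] |y|min 0.0
wrist -55 4791 x [-8. 17.] y [-67.  67.] |y|min 0.0
wrist -50 3137 x [-12.  17.] y [-67.  68.] |y|min 6.0
wrist -45 6276 x [-12.  12.] y [-67.  67.] |y|min 30.0
wrist -40 4329 x [-12.  13.] y [-66.  67.] |y|min 32.0
wrist -35 1574 x [ 6. 13.] y [-64.  63.] |y|min 35.0
wrist -30 435 x [ 3. 13.] y [-58.  58.] |y|min 37.0
wrist -25 894 x [-2. 11.] y [-42.  43.] |y|min 36.0
wrist -20 723 x [-9. 11.] y [-49.  49.] |y|min 35.0
wrist -15 813 x [-11.  11.] y [-49.  50.] |y|min 36.0
wrist -10 723 x [-11.  11.] y [-49.  50.] |y|min 36.0
wrist -5 625 x [-11.  11.] y [-49.  50.] |y|min 36.0
wrist 0 564 x [-11.  11.] y [-49.  49.] |y|min 36.0
wrist 5 436 x [-11.  11.] y [-48.  48.] |y|min 36.0
wrist 10 183 x [-11.  10.] y [-41.  41.] |y|min 36.0
scene -60 171 x [-19.  13.] y [-68.  66.] |y|min 1.0
scene -55 151 x [-20.  14.] y [-69.  67.] |y|min 1.0
scene -50 92 x [-18.  11.] y [-69.  66.] |y|min 26.0
scene -45 161 x [-16.  10.] y [-69.  66.] |y|min 29.0
scene -40 116 x [-15.   8.] y [-67.  66.] |y|min 29.0
scene -35 59 x [-15.  -5.] y [-63.  58.] |y|min 34.0
scene -30 39 x [-14.   4.] y [-58.  50.] |y|min 35.0
scene -25 43 x [-14.   9.] y [-50.  48.] |y|min 35.0
scene -20 48 x [-14.   9.] y [-51.  48.] |y|min 36.0
scene -15 50 x [-13.   8.] y [-51.  49.] |y|min 35.0
scene -10 49 x [-13.   9.] y [-50.  48.] |y|min 35.0
scene -5 47 x [-13.  10.] y [-51.  48.] |y|min 35.0
scene 0 39 x [-13.   9.] y [-50.  47.] |y|min 35.0
scene 5 30 x [-13.   5.] y [-48.  42.] |y|min 35.0
```

The tail bottom corner is now right at the face plane, and the leaning angle has steepened to about 38°. I'll try one round of taps and wiggles at the face.

{"method": "carry_out", "body": {"deltas": [[0,0,0,0,-0.95],[-0.1,0,0.1,0,-0.95],[-0.2,0,0.28,0,-0.95],[-0.3,0,0.285,0,-0.95],[-0.36,0,0.285,0,-0.95],[-0.44,0,0.285,0,-0.95],[-0.42,0.08,0.285,0.1,-0.95],[-0.42,-0.08,0.285,-0.1,-0.95],[-0.42,0.08,0.285,0.1,-0.95],[-0.42,-0.08,0.285,-0.1,-0.95],[-0.36,0,0.285,0,-0.95],[-0.45,0,0.285,0,-0.95],[-0.42,0,0.26,0,-0.95]]}}

```text
clock: 20.92
position: [0.6051, -0.2158, 0.086]
ee_rot: [-0.015, 1.0, 0.001, -0.004]
ft_force: [-1.5, -0.2, -2.5]
grip_width: 0.024
grasp_force: 0.8
```

```bash
python3 prof.py
```

```text
t9 [(180, -16), (195, -14), (210, 0), (225, 2), (240, -2), (255, 4), (270, 5), (285, 5), (300, 5), (315, 4), (330, 4), (345, -2), (360, 3), (375, -25), (390, -64)]
now [(180, -16), (195, -15), (210, -7), (225, 3), (240, -2), (255, 2), (270, 4), (285, 5), (300, 4), (315, 4), (330, 4), (345, 0), (360, 0), (375, -25), (390, -64)]
wrist green 2062 [ 0.59773633 -0.25741755  0.05853983] [ 0.62322963 -0.1739272   0.11161825] [   0    0    0 1608  205   41  206]
21.025 [ 0.60512133 -0.21586558  0.08648551] [-12.23871943   1.79727428   3.93314925]
```

No further movement: the fingers can't reach past the face, so friction keeps the tally leaning. I'll borrow the small loose plate at (0.34, 0.294) as a pushing stick, then put it back.

{"method": "carry_out", "body": {"deltas": [[0.15,0,-0.15,0,-0.5],[0.3,0.3,-0.3,0,0.0],[0.44,0.65,-0.3,0,0.3],[0.44,0.9,-0.3,0,0.4]]}}

```text
clock: 21.52
position: [0.5372, -0.0808, 0.1332]
ee_rot: [-0.016, 1.0, 0.001, 0.0]
ft_force: [-1.1, 0.2, 0.2]
grip_width: 0.699
grasp_force: 0.0
```

{"method": "carry_out", "body": {"deltas": [[0.17,0.35,0,0,0.4],[0.34,0.7,0,0,0.4],[0.44,0.86,0,0,0.4]]}}

```text
clock: 21.9
position: [0.4671, 0.0471, 0.133]
ee_rot: [-0.017, 1.0, 0.0, 0.0]
ft_force: [-0.0, -0.5, 0.5]
grip_width: 0.697
grasp_force: 0.0
```

{"method": "carry_out", "body": {"deltas": [[0.17,0.35,0,0,0.4],[0.34,0.7,0,0,0.4],[0.44,0.86,0,0,0.4]]}}

```text
clock: 22.28
position: [0.3969, 0.174, 0.1332]
ee_rot: [-0.017, 1.0, 0.001, 0.0]
ft_force: [1.2, 0.5, 0.2]
grip_width: 0.7
grasp_force: 0.0
```

{"method": "carry_out", "body": {"deltas": [[0.1,0.35,0,0,0.4],[0.2,0.6,0,0,0.4],[0.2,0.8,0,0,0.4],[0.2,0.8,0,0,0.4],[0.2,0.8,0,0,0.4]]}}

```text
clock: 22.9
position: [0.3646, 0.2896, 0.1326]
ee_rot: [-0.015, 1.0, -0.0, 0.0]
ft_force: [0.3, -0.8, -0.2]
grip_width: 0.702
grasp_force: 0.0
```

```bash
python3 look.py w10
```

```text
22.9 [0.3646 0.2896 0.1326] 0.7020318102150238 [ 0.2537 -0.8109 -0.2299] 0.0
[[-0.9995 -0.0303  0.    ]
 [-0.0303  0.9995 -0.0002]
 [-0.     -0.0002 -1.    ]]
0.75 4277 ((340.3756103515625, 294.3958435058594), (76.63822937011719, 34.655113220214844), 2.4240777492523193) z 0.00958551057440759 tool dxy/150 [0.1604 0.0371]
```

{"method": "carry_out", "body": {"deltas": [[0.15,0.037,0.3,0,0.4],[0.25,0.037,0.55,0,0.4],[0.25,0.037,0.68,0,0.4],[0.25,0.037,0.73,0,0.4],[0.25,0.037,0.73,0,0.4],[0.25,0.037,0.73,0,-0.6],[0.25,0.037,0.73,0,-0.6],[0.25,0.037,0.73,0,-0.6],[0.25,0.037,0.73,0,-0.6]], "force": 50}}

```text
clock: 24.12
position: [0.3272, 0.2949, 0.0242]
ee_rot: [-0.015, 1.0, 0.001, 0.001]
ft_force: [-0.2, -2.0, 6.7]
grip_width: 0.394
grasp_force: 49.5
```

{"method": "carry_out", "body": {"deltas": [[0,0,-0.3,0,-0.6],[0,0,-0.6,0,-0.6],[0,0,-0.7,0,-0.6],[-0.1,-0.3,-0.75,0,-0.6],[-0.3,-0.6,-0.75,0,-0.6],[-0.4,-0.9,-0.75,0,-0.6]]}}

```text
clock: 24.88
position: [0.3917, 0.1597, 0.1357]
ee_rot: [-0.015, 1.0, 0.0, 0.0]
ft_force: [1.3, -0.9, -0.5]
grip_width: 0.391
grasp_force: 50.3
```

```bash
python3 look.py w11
```

```text
24.875 [0.3917 0.1597 0.1357] 0.3912258880916407 [ 1.3126 -0.9003 -0.4503] 50.32986581325531
[[-0.9995 -0.0303  0.0008]
 [-0.0303  0.9995  0.0004]
 [-0.0008  0.0004 -1.    ]]
0.68 10167 ((403.85321044921875, 160.32015991210938), (75.49077606201172, 35.26267623901367), 1.4827519655227661) z 0.12098640567773898 tool dxy/150 [-0.0813  0.0017]
```

{"method": "carry_out", "body": {"deltas": [[-0.12,-0.35,0,0,-0.6],[-0.24,-0.7,0,0,-0.6],[-0.3,-0.85,0,0,-0.6]]}}

```text
clock: 25.35
position: [0.44, 0.0329, 0.1355]
ee_rot: [-0.014, 1.0, -0.0, 0.0]
ft_force: [-0.4, 1.3, -0.9]
grip_width: 0.395
grasp_force: 50.3
```

{"method": "carry_out", "body": {"deltas": [[-0.12,-0.35,0,0,-0.6],[-0.24,-0.7,0,0,-0.6],[-0.3,-0.85,0,0,-0.6]]}}

```text
clock: 25.72
position: [0.4889, -0.0934, 0.1355]
ee_rot: [-0.014, 1.0, -0.0, 0.0]
ft_force: [0.3, 1.3, -0.2]
grip_width: 0.389
grasp_force: 50.3
```

{"method": "carry_out", "body": {"deltas": [[-0.12,-0.35,0,0,-0.6],[-0.22,-0.7,0,0,-0.6],[-0.25,-0.8,0,0,-0.6],[-0.25,-0.8,0.15,0,-0.6],[-0.25,-0.8,0.25,0,-0.6],[-0.25,-0.8,0.28,0,-0.6],[-0.25,-0.8,0.28,0,-0.6]]}}

```text
clock: 26.6
position: [0.5297, -0.2091, 0.0936]
ee_rot: [-0.016, 1.0, 0.0, -0.0]
ft_force: [0.0, 0.3, -0.6]
grip_width: 0.394
grasp_force: 50.3
```

```bash
python3 look.py w12
```

```text
26.6 [ 0.5297 -0.2091  0.0936] 0.39418537268064013 [ 0.022   0.3324 -0.5508] 50.32678842544556
[[-0.9995 -0.0314 -0.0002]
 [-0.0314  0.9995  0.0003]
 [ 0.0002  0.0003 -1.    ]]
0.57 10321 ((541.7520141601562, -208.39303588867188), (75.32754516601562, 35.66179656982422), 1.6203651428222656) z 0.0787128708096322 tool dxy/150 [-0.0805  0.0019]
```

{"method": "carry_out", "body": {"deltas": [[0,-0.06,0.037,0,-0.6],[0,-0.06,0.037,0,-0.6],[-0.1,-0.06,0.037,0,-0.6],[-0.18,-0.06,0.037,0,-0.6],[-0.24,-0.06,0.037,0,-0.6],[-0.3,-0.06,0.037,0,-0.6],[-0.36,-0.06,0.037,0,-0.6],[-0.4,-0.06,0.037,0,-0.6],[-0.4,-0.06,0.037,0,-0.6]]}}

```text
clock: 27.82
position: [0.5902, -0.2167, 0.0879]
ee_rot: [-0.015, 1.0, -0.0, -0.0]
ft_force: [-0.8, -0.4, -0.1]
grip_width: 0.393
grasp_force: 50.3
```

```bash
python3 prof.py
```

```text
t9 [(180, -16), (195, -14), (210, 0), (225, 2), (240, -2), (255, 4), (270, 5), (285, 5), (300, 5), (315, 4), (330, 4), (345, -2), (360, 3), (375, -25), (390, -64)]
now [(180, -16), (195, -6), (210, -1), (225, -2), (240, -18), (255, -1), (270, 2), (285, 0), (300, 4), (315, 4), (330, 4), (345, 4), (360, 4), (375, -25), (390, -65)]
wrist green 8389 [ 0.56570127 -0.23823862  0.05978722] [ 0.62496482 -0.19342572  0.15233486] [   0    0    0    6 7193  906  282]
27.925 [ 0.58968467 -0.21689484  0.08794294] [-0.1035788  -0.67290735 -0.44941907]
```

The tally has moved on. I'll retract the plate and look again.

{"method": "carry_out", "body": {"deltas": [[0.1,0,0,0,-0.6],[0.25,0,0,0,-0.6],[0.45,0,0,0,-0.6],[0.5,0,-0.1,0,-0.6],[0.5,0,-0.28,0,-0.6],[0.5,0,-0.3,0,-0.6]]}}

```text
clock: 28.68
position: [0.5166, -0.2195, 0.1356]
ee_rot: [-0.015, 1.0, -0.0, 0.002]
ft_force: [-0.4, 0.5, -0.8]
grip_width: 0.393
grasp_force: 50.3
```

```bash
cat > fin.py <<'E'
from h import *
p=camera('scene');im=p['img'][180:360,60:230];now=cv2.resize(im[:,:,::-1],(400,570)).astype(int)
for lo,hi in((172,198),(198,224),(182,212)):
    s=now[:,lo:hi];print([(r,round(float((s[r:r+8,:,0]+s[r:r+8,:,1]-2*s[r:r+8,:,2]).mean()))) for r in range(190,384,8)])
cv2.imwrite('pics/fin.png',now)
f=200/np.tan(np.radians(p['vertical_fov'])/2)
def pr(X):
    c=p['R']@X+p['t'];return round((c[0]/c[2]*f+p['cx']-60)*400/170),round((c[1]/c[2]*f+p['cy']-180)*570/180)
a=np.radians(1.7);ax=np.array([np.cos(a),np.sin(a),0]);S=np.array([.616,-.2155,0])
for s0 in(6,15,25): print(s0,[pr(S+ax*(s0+k*100)/1000+[0,0,.018]) for k in(0,.2,.8,1)])
W=world(p);q=p['depth'];print('depth through lid?',[np.round(W[180+int(r*180/570),60+int(197*170/400)],3).tolist() for r in(230,280,330)])
o=manip.get_obs();print(o['clock'],o['position'])
E
python3 fin.py
```

```text
[(190, -18), (198, -23), (206, -30), (214, -1), (222, 4), (230, -17), (238, -20), (246, -19), (254, -20), (262, -17), (270, -19), (278, -19), (286, -18), (294, -11), (302, -7), (310, -3), (318, -2), (326, -2), (334, -2), (342, 0), (350, 0), (358, 0), (366, 0), (374, 2), (382, -40)]
[(190, -18), (198, -27), (206, -25), (214, 7), (222, -5), (230, -19), (238, -20), (246, -19), (254, -17), (262, -16), (270, -17), (278, -18), (286, -17), (294, 1), (302, 2), (310, -8), (318, -3), (326, 1), (334, 1), (342, 1), (350, 2), (358, 1), (366, 2), (374, 3), (382, -83)]
[(190, -18), (198, -25), (206, -28), (214, 4), (222, 0), (230, -18), (238, -20), (246, -20), (254, -19), (262, -16), (270, -18), (278, -19), (286, -18), (294, -3), (302, 1), (310, -3), (318, 0), (326, 2), (334, 2), (342, 2), (350, 2), (358, 1), (366, 1), (374, 3), (382, -60)]
6 [(216, 288), (212, 312), (199, 389), (195, 417)]
15 [(214, 299), (210, 323), (197, 402), (193, 430)]
25 [(212, 311), (208, 336), (195, 416), (190, 445)]
depth through lid? [[0.664, -0.207, 0.1], [0.702, -0.199, 0.098], [0.744, -0.19, 0.102]]
28.725 [ 0.51616412 -0.21920209  0.13477584][ WARN:0@0.636] global loadsave.cpp:1063 imwrite_ Unsupported depth image for selected encoder is fallbacked to CV_8U.
```

The tally is now flat on the box floor: tail edge at crop row 294, dot at about 312, matching the floor prediction. I'll return the borrowed plate.

{"method": "carry_out", "body": {"deltas": [[0.12,0.35,0,0,-0.6],[0.24,0.7,0,0,-0.6],[0.29,0.87,0,0,-0.6]]}}

```text
clock: 29.1
position: [0.4664, -0.0871, 0.1324]
ee_rot: [-0.017, 1.0, 0.001, -0.0]
ft_force: [0.0, -0.0, 0.1]
grip_width: 0.393
grasp_force: 50.3
```

{"method": "carry_out", "body": {"deltas": [[0.12,0.35,0,0,-0.6],[0.24,0.7,0,0,-0.6],[0.29,0.87,0,0,-0.6]]}}

```text
clock: 29.48
position: [0.4187, 0.0418, 0.1327]
ee_rot: [-0.017, 1.0, 0.0, -0.0]
ft_force: [0.1, 0.2, -0.4]
grip_width: 0.397
grasp_force: 50.3
```

{"method": "carry_out", "body": {"deltas": [[0.12,0.35,0,0,-0.6],[0.24,0.7,0,0,-0.6],[0.29,0.87,0,0,-0.6],[0.29,0.87,0,0,-0.6],[0.29,0.87,0,0,-0.6]]}}

```text
clock: 30.1
position: [0.3726, 0.1676, 0.1328]
ee_rot: [-0.015, 1.0, -0.0, -0.0]
ft_force: [0.6, -0.6, -0.9]
grip_width: 0.393
grasp_force: 50.3
```

{"method": "carry_out", "body": {"deltas": [[0.1,0.35,0,0,-0.6],[0.2,0.7,0,0,-0.6],[0.28,0.858,0,0,-0.6],[0.28,0.858,0.2,0,-0.6],[0.28,0.858,0.45,0,-0.6],[0.28,0.858,0.62,0,-0.6],[0.28,0.858,0.7,0,-0.6],[0.28,0.858,0.725,0,-0.6],[0.28,0.858,0.725,0,-0.6],[0.28,0.858,0.725,0,0.0],[0.28,0.858,0.725,0,0.3],[0.28,0.858,0.725,0,0.4],[0.28,0.858,0.55,0,0.4],[0.28,0.858,0.2,0,0.4],[0.28,0.858,0,0,0.4],[0.28,0.858,0,0,0.4]]}}

```text
clock: 32.1
position: [0.3275, 0.2967, 0.1353]
ee_rot: [-0.015, 1.0, 0.002, 0.001]
ft_force: [-0.2, -0.6, 0.2]
grip_width: 0.697
grasp_force: 0.0
```

```bash
python3 look.py w20
python3 - <<'E'
from h import *
p=camera("top");W=world(p)
for q in("green_tally","red_tally","blue_tally"):
    for b in boxes_of(q,p)[:4]: print(q,b["conf"],b["position"])
E
python3 fin.py 2>/dev/null | head -1
```

```text
32.1 [0.3275 0.2967 0.1353] 0.697166916418735 [-0.2078 -0.6375  0.183 ] 0.0
[[-0.9995 -0.0307  0.0029]
 [-0.0306  0.9995  0.0038]
 [-0.003   0.0037 -1.    ]]
0.63 3914 ((340.6884765625, 296.4969787597656), (77.65499114990234, 35.368412017822266), 1.1545121669769287) z 0.009583091342700755 tool dxy/150 [-0.0879 -0.0039]
green_tally 0.92 [0.6002, 0.351, 0.0065]
green_tally 0.7 [0.359, 0.2932, 0.0105]
red_tally 0.8 [0.4716, 0.1015, 0.012]
blue_tally 0.96 [0.6201, 0.1971, 0.0115]
[(190, -19), (198, -26), (206, -38), (214, 0), (222, 5), (230, -22), (238, -20), (246, -20), (254, -20), (262, -18), (270, -19), (278, -19), (286, -19), (294, -12), (302, -8), (310, -4), (318, -1), (326, -1), (334, -2), (342, -1), (350, -1), (358, 0), (366, 0), (374, 2), (382, -41)]
```

The borrowed plate is back within 2 mm of its original place, red and blue haven't moved, green is on the box floor, and the arm is clear. Handing in.

```bash
python3 -c "
from workcell import ticket
print(ticket.hand_in())"
```

```text
the job is handed in; nothing more can be done
None
```

The green tally went through the green-framed slot and lies on the box floor, with red and blue untouched; it first stuck leaning on the sill, so I pushed it through with a small loose green plate, which I put back within about 2 mm, and handed the job in at about 32 s.

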